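Lock the stencil press with its second nut

TASK

The lower nut of the stencil press is already set. Swing the holding fork fully home onto the lower nut so that it cannot turn, then run the upper nut down and tighten it firmly against the lower one, to about 0.4 N m and not over 0.6 N m, so that the two stay jammed. Leave the fork on, the lower nut where it is set and the other things undisturbed.

Things in the scene. Friction and masses are not known exactly. Their poses are not given: they have to be found in the camera images.
- press: The stencil press, fixed: board 260 x 340 x 20 mm, card stack 18 mm, steel bar 50 x 270 x 10 mm (top 48 mm above the table) and, in the middle, an upright 20 mm threaded stud, its tip 114 mm above the table. Origin: at table height on the stud's axis; z up, y along the bar, x across. Right-hand steep thread: a nut turned clockwise from above goes down 6 mm a turn.
- nut1_mid (a point): Centre of the lower (first) steel hex nut, 30 mm across flats, 16 mm high, down on the bar, its top face 64 mm above the table; a dark spring washer 28 mm across and 2.5 mm thick lies on that face and belongs to it. z up; two flats face its +y and -y, the others follow every 60 degrees. It turns easily (0.05 N m) if nothing holds it.
- nut1 (a joint): Turn of the lower nut from its nominal place, rad, clockwise from above positive; at the start within 0.06 of 0. It is to stay within 0.35 of 0 (in the seated fork it has about 0.2 of play).
- nut2_mid (a point): Centre of the upper steel hex nut, to be tightened: 30 mm across flats, 26 mm high, z up, flats facing its +y, -y and every 60 degrees. Its hex sleeve is sprung on the threaded core (1.5 N m/rad). Starts 2.1 to 3.8 mm (0.35 to 0.64 turn) above the washer, runs with 0.06 N m and stays where left; once it bears on the washer (underside 66.5 mm above the table), torque climbs 0.3 to 0.5 N m/rad.
- fork (a joint): Angle of the holding fork about its upright pivot, rad: 0 = home, jaw fully round the lower nut; positive = swung open, anticlockwise from above. Starts at 0.45 to 0.8. Turned clockwise it comes home and stops there against the nut. It stays where it is left and moves with about 0.12 N m of friction.
- fork_knob (a point): Centre of the black upright round knob of the fork, 14 mm in diameter, by which it is swung; 34 mm high, from 59 to 93 mm above the table. It stands 180 mm from the pivot.
- fork_pivot (a point): Point on the fork's upright pivot axis, 60 mm above the table, 85 mm from the stud along the press's -y. The fork is a flat steel bar 10 mm thick (50 to 60 mm above the table), with a two-pronged jaw 33 mm wide half-way along its side.
- sparenut: Bystander: loose hex nut, 30 mm across flats, 16 mm high, lying on the press's board; origin under its centre.
- tape: Bystander: small roll of tape, 52 mm across, 20 mm high, on the press's board; origin under its centre.
- glue: Bystander: glue bottle, 56 mm across, 150 mm high; origin under its centre.
- pot: Bystander: white cup, 80 mm across, 100 mm high; origin under its centre.
- ruler: Bystander: aluminium ruler 30 x 300 x 5 mm lying flat; origin under its centre.
- knife: Bystander: yellow craft knife, about 140 mm long, 20 wide, 17 high, lying; origin under its handle's centre.
- mallet: Bystander: hammer lying on the table; origin under its middle.

How it is judged:
On the way, in this order (a step that is already met when the one before it is completed fails the run):
1. the fork is home on the lower nut (within 0.035 rad) while the upper nut does not yet bear hard on it (value of joint fork below 0.035 rad and contact force between nut2 and nut1 below 5 N), for 0.2 s.
2. the upper nut bears on the lower one with more than 30 N (contact force between nut2 and nut1 above 30 N and value of joint fork below 0.035 rad), for 0.2 s.
At the end, for the whole second after the job is handed in: The fork is home (within 0.035 rad), the upper nut stays jammed on the lower with a thrust of more than 30 N (about 0.25 N m of tightening), and the lower nut is within 0.35 rad of its nominal place (all of step 2 and value of joint nut1 between -0.35 and 0.35 rad and velocity of joint fork below 0.05 rad/s); the robot touches nothing.
It fails at once if the nuts are overtightened: thrust between them above 130 N (about 0.65 N m) (contact force between nut2 and nut1 above 130 N).
It fails at once if the lower nut turns more than 0.35 rad from its nominal place (value of joint nut1 above 0.35 rad or value of joint nut1 below -0.35 rad).
It fails at once if a bystander is moved by more than 30 mm (distance of any of sparenut, tape, glue, pot, ruler, knife, mallet from where it was at the start of the episode above 0.03 m).
It also fails if it takes over 70 s, if anything falls off the work surface, if the arm or the gripper's body presses on something with over 40 N, if the wrist force passes 120 N, or if a joint passes its speed limit or range.

ROBOT

A 6-joint arm with a two-finger parallel gripper is mounted at the origin on the work surface. World frame = base frame: x ahead of the robot, y to its left, z up, the work surface at z = 0. Lengths are in m, angles in rad, forces in N, time in s.
With the tool pointing down it reaches from about 0.325 to 0.85 m from the base axis. Payload 4.4 kg.
Tool frame: the origin (TCP) lies between the finger pads; the fingertips stand 19 mm ahead of it and the grasp point (between the pads) is the TCP; z points along the fingers, y is the line along which they close (so a half turn about z gives the same grasp; the last joint's range is limited). The gripper opens to 94 mm and grips with 3 to 60 N. Pads are 16 mm wide; open, the fingers measure 119 mm over their backs; the gripper's body (75 mm by 177 mm) begins 78 mm behind the grasp point.
Start: joints at [-0.15, 0.207, 1.542, -0, 1.393, -0.15], TCP at [0.575, -0, 0.186] pointing down, gripper open.
Joint ranges: [-2.73, 2.73], [-0.86, 2.22], [0.23, 2.46], [-1.11, 4.25], [0.08, 2.63], [-2.82, 2.82]. Speed limits (rad/s): [2.79, 2.79, 3.14, 3.14, 3.14, 3.14].

INTERFACE

Orientations are given as a rotation vector (axis times angle).
In Python, from plant import r gives the robot as it stands.
- The arm moves only by the tool jog_arm, never from a script. Its argument "targets" is text: rows parted by semicolons, each of 4 numbers parted by spaces: the shift along the tool's x, y, z in cm, then the turn about the tool's z in degrees. A call has exactly 5 rows; each row is the pose to reach, as a shift and turn from the pose commanded when the call began, along the tool's axes at that moment; what a row does not reach only later rows make up. A row lasts 1/12 s, in which the tool goes at most 41.7 mm and 7.16 degrees, less where a joint would pass 70% of its speed; a pose out of reach is approached as far as the arm can. A call with a gripper value outside its range is refused whole. "jaw" is the opening, from 0 (shut) to 1 (fully open), set as the call begins (left out, the last holds). The fingers move at their own pace and stop on an object; the grip force is fixed at half the most. Time passes only in rows, so rows that repeat a pose let the fingers close, or fill a call up. It gives the time, the measured TCP pose, the force, the opening and the grip force at its end, in the units of the state.
- r.read_state(): the state, without advancing time (a new reading comes with each control period).
- r.snapshot(name): name is "scene" or "side" or "wrist"; returns (picture, depth): 384x512x3 uint8, blue, green, red; 384x512 float32, m along the optical axis (not along the pixel's ray), 0 where there is no reading.
- r.camera_info(name): a dict with "vertical_fov" (degrees; the focal length in pixels is half the picture's height over the tangent of half this angle, whatever the lens; pixels are square), "cx", "cy" (the principal point, pixels), "dist" ([k1, k2, p1, p2, k3] as OpenCV has them; the pictures are not rectified), "position" and "rotation" of the camera in the world. Camera axes: x right, y up, looking along -z (the intrinsics and any distortion apply to the point x, -y, -z); pixel columns grow to the right and rows downward; lengths in m; the calibration is good to about 2 mm. A picture is of the moment at which its call begins: read the wrist's pose just before it. camera_info takes no time and is no camera call; for the wrist camera it gives the pose at the moment of the call.
- r.close_job(): hands the job in; it is judged then, once.
The state is a dict: "time": time; "joints": joint angles; "qd": joint speeds; "joint_torque": joint torques, N m; "position": TCP position; "orientation": TCP orientation; "contact_force": force on the tool from outside, world axes, zero at the start; "torque": the same for the moment, N m; "gripper_width": opening from 0.0 (shut) to 1.0 (fully open); "gripper_force": force on a finger pad.
Only numpy, scipy, OpenCV 4.12 (cv2) and the standard library are available. Lean on these libraries where they do the work, as an engineer would, in place of code of your own. Each camera call takes 0.05 s, during which the arm holds its last target. There are 200 camera calls.

## Working session

There is one attempt and no reset: what is moved stays moved. The work goes in short steps, Python scripts to look and compute and a tool call to move; the robot and the scene stay as the last step left them, time stands still between calls to the robot, and variables do not carry over. Pictures are saved under pics/ and viewed, at most 10 in all, crops included, and the job is handed in when it is done.

Besides the shell and the picture viewer there is one more tool, called after "Call:" as name(argument=value, ...) on one line, values as JSON. jog_arm: Moves the arm, as the interface text tells. Its arguments: {"type":"object","properties":{"targets":{"type":"string"},"jaw":{"type":"number"}},"required":["targets"]}

```bash
ls; mkdir -p pics
cat > h.py <<'E'
import numpy as np, cv2
from plant import r
def cam(n):
    c=r.camera_info(n); R=np.array(c['rotation'],float)
    if R.shape!=(3,3): R=cv2.Rodrigues(R)[0] if R.size==3 else R.reshape(3,3)
    f=192/np.tan(np.radians(c['vertical_fov'])/2)
    K=np.array([[f,0,c['cx']],[0,f,c['cy']],[0,0,1]])
    return K,np.array(c['dist'],float),R,np.array(c['position'])
def ray(C,uv):
    K,d,R,p=C
    n=cv2.undistortPoints(np.array(uv,float).reshape(-1,1,2),K,d).reshape(-1,2)
    return p,np.c_[n[:,0],-n[:,1],-np.ones(len(n))]@R.T
def onz(C,uv,z):
    p,d=ray(C,uv); return p+d*((z-p[2])/d[:,2])[:,None]
def proj(C,P):
    K,d,R,p=C
    q=(np.array(P,float).reshape(-1,3)-p)@R; q=q*[1,-1,-1]
    return cv2.projectPoints(q,np.zeros(3),np.zeros(3),K,d)[0].reshape(-1,2)
E
python3 - <<'E'
from h import *
print(r.read_state())
for n in ['scene','side','wrist']:
    c=r.camera_info(n);print(n,c)
    p,d=r.snapshot(n); cv2.imwrite(f'pics/{n}0.png',p); np.save(f'{n}0.npy',d)
E
```

```text
pics
{'time': 0.0, 'joints': array([-1.50518275e-01,  2.07403462e-01,  1.54289985e+00, -2.86065309e-05,
        1.39349892e+00, -1.50505617e-01]), 'qd': array([-0.00062661, -0.00017593,  0.00144547, -0.00109311, -0.00135858,
        0.00014426]), 'joint_torque': array([-8.39226868e-05, -3.70882022e+01, -2.81415099e+01,  6.96549774e-02,
        3.60915181e-02, -1.71865345e-04]), 'position': array([5.74171392e-01, 9.35455126e-05, 1.84425910e-01]), 'orientation': array([-2.22020324e+00, -2.22018641e+00,  2.09291116e-03]), 'contact_force': array([ 0.23349311, -0.64054041, -0.2930699 ]), 'torque': array([ 0.02024343,  0.0216622 , -0.00122455]), 'gripper_force': 0.0, 'gripper_width': 0.9985039299716147}
scene {'vertical_fov': 43.52646513505855, 'cx': 254.14999512945974, 'cy': 187.83618741007837, 'dist': array([-0.02086615,  0.        ,  0.        ,  0.        ,  0.        ]), 'position': array([ 1.24056121, -0.63198499,  1.17460107]), 'rotation': array([0.62808415, 0.30468453, 0.91867403])}
side {'vertical_fov': 42.748870419929005, 'cx': 254.71145843945882, 'cy': 192.06268570122836, 'dist': array([-0.06883085,  0.        ,  0.        ,  0.        ,  0.        ]), 'position': array([-0.12993472,  1.17729676,  1.0413981 ]), 'rotation': array([ 0.30868979, -1.26927603, -2.35036712])}
wrist {'vertical_fov': 70.65616040248077, 'cx': 258.15412050876165, 'cy': 195.23877702572386, 'dist': array([0.00810533, 0.        , 0.        , 0.        , 0.        ]), 'position': array([0.57357876, 0.08460343, 0.38439029]), 'rotation': array([-0.29148833,  0.00276861,  0.00034362])}
```

View pics/scene0.png

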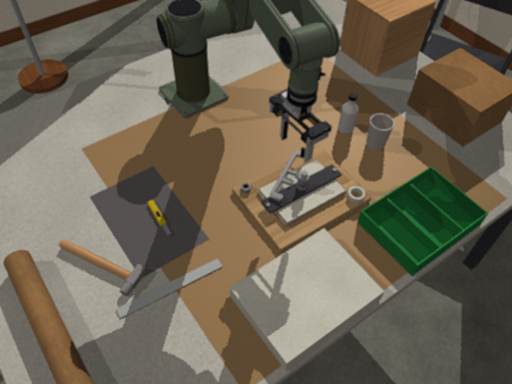

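View pics/side0.png

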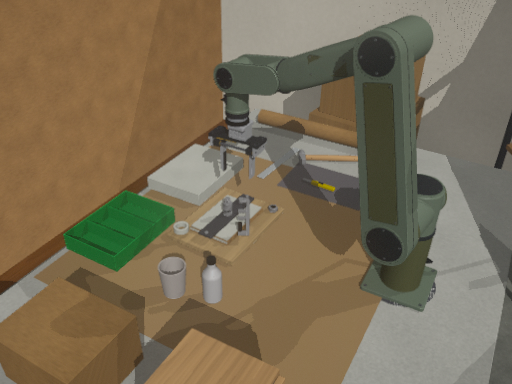

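View pics/wrist0.png

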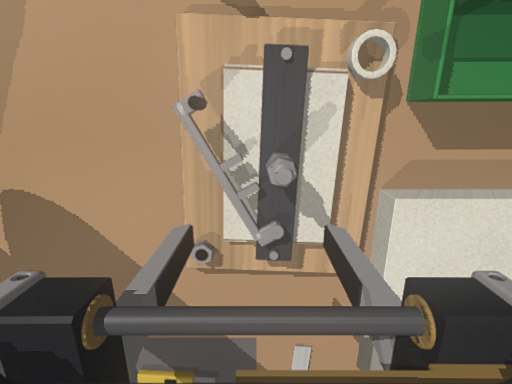

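Run:
```python
from h import *
p=cv2.imread('pics/wrist0.png'); c=p[80:260,165:345]
cv2.imwrite('pics/w0c.png',cv2.resize(c,None,fx=3.3,fy=3.3,interpolation=cv2.INTER_CUBIC))
C=cam('wrist'); d=np.load('wrist0.npy')
# world cloud
v,u=np.mgrid[0:384,0:512]; o,D=ray(C,np.c_[u.ravel(),v.ravel()])
P=(o+D*d.reshape(-1,1)).reshape(384,512,3)
g=p.astype(int); b=(g.max(2)<75)&(abs(P[...,2]-.048)<.006)
m=cv2.morphologyEx(b.astype(np.uint8),cv2.MORPH_OPEN,np.ones((3,3)))
n,l,s,ce=cv2.connectedComponentsWithStats(m); i=1+np.argmax(s[1:,4])
pts=np.argwhere(l==i)[:,::-1].astype(float); W=onz(C,pts,.048)
print('bar',cv2.minAreaRect((W[:,:2]*1000).astype(np.float32)))
for name,lo,hi in [('studtop',.108,.122),('nut2top',.088,.1),('>.08',.08,.3)]:
    M=(P[...,2]>lo)&(P[...,2]<hi); M[230:]=0
    n,l,s,ce=cv2.connectedComponentsWithStats(M.astype(np.uint8))
    for k in range(1,n):
        if s[k,4]>15: print(name,s[k],ce[k],P[l==k].mean(0).round(4), P[l==k][:,2].max())
for z in (.114,): print(onz(C,[[286,172]],z))
```

```text
bar ((601.8264770507812, -83.0307846069336), (39.04139709472656, 19.14126968383789), 44.7471923828125)
studtop [274 166  20  20 285] [283.37894737 175.57894737] [0.5986 0.0244 0.1144] 0.11720258348588347
nut2top [188  96  15  14 157] [194.77070064 102.59235669] [0.5085 0.0955 0.0936] 0.09598003192514143
nut2top [267 157  31  31 363] [280.95316804 169.0137741 ] [0.5976 0.0275 0.0957] 0.0991108049032709
>.08 [188  96  16  14 177] [195.53107345 102.74576271] [0.5091 0.0954 0.0926] 0.09598003192514143
>.08 [267 156  31  32 702] [281.78917379 171.24501425] [0.5978 0.0267 0.1031] 0.11720258348588347
>.08 [173 224  20   6  76] [184.59210526 227.26315789] [0.5223 0.0095 0.2114] 0.2157926383316222
>.08 [325 224  20   6  75] [332.37333333 227.25333333] [0.6245 0.0095 0.2112] 0.21675146575849036
[[0.60124823 0.02808747 0.114     ]]
```

View pics/w0c.png

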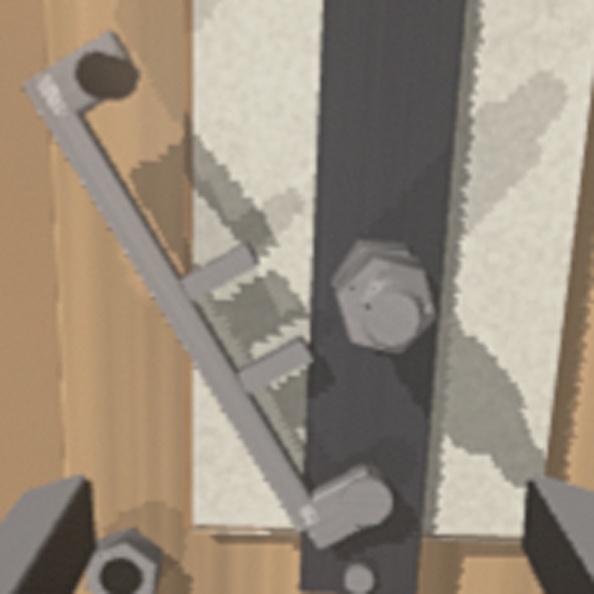

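Run:
```python
from h import *
p=cv2.imread('pics/wrist0.png')
C=cam('wrist'); d=np.load('wrist0.npy')
v,u=np.mgrid[0:384,0:512]; o,D=ray(C,np.c_[u.ravel(),v.ravel()])
P=(o+D*d.reshape(-1,1)).reshape(384,512,3)
g=p.max(2)
E={}
L=[];R_=[]
for row in list(range(75,150))+list(range(190,220)):
    xs=np.where((g[row]<95)&(abs(P[row,:,2]-.048)<.005))[0]
    xs=xs[(xs>250)&(xs<312)]
    if len(xs)>25: L.append((xs[0]-.5,row)); R_.append((xs[-1]+.5,row))
for n,e in(('L',L),('R',R_)):
    W=onz(C,e,.048)[:,:2]
    for _ in range(3):
        c=np.polyfit(W[:,1],W[:,0],1); res=W[:,0]-np.polyval(c,W[:,1]); W=W[abs(res)<max(.0012,1.5*res.std())]
    print(n,len(W),'slope',c[0],'x at y=.0244',np.polyval(c,.0244),res.std())
print('bolts',onz(C,[[287,53],[274,255]],.05))
M=(P[...,2]>.088)&(P[...,2]<.1165); M[:150]=0;M[200:]=0;M[:,:260]=0
uv=np.argwhere(M)[:,::-1]; z=P[M][:,2]
top=(z<.1); W=onz(C,uv[top],.0957)[:,:2]
H=cv2.convexHull((W*1000).astype(np.float32)).reshape(-1,2)
ws=[]
for a in range(0,60,3):
    w=[]
    for k in range(3):
        t=np.radians(a+60*k); q=H@[np.cos(t),np.sin(t)]; w.append(q.max()-q.min())
    ws.append((a,[round(float(x),1) for x in w],round(float(np.mean(w)),1)))
for w in ws: print(*w)
print('hull centre',cv2.minEnclosingCircle(H))
print('pivot guess',onz(C,[[275.6,230.6]],.065), 'knob',onz(C,[[195,102.5]],.093))
```

```text
L 105 slope 0.04141415297073159 x at y=.0244 0.5742758684024254 0.0003885853183560478
R 105 slope 0.04041333350425905 x at y=.0244 0.6233976330184238 0.00039689000958980286
bolts [[ 0.60485958  0.14927186  0.05      ]
 [ 0.59465191 -0.10187178  0.05      ]]
0 [32.8, 33.0, 34.0] 33.3
3 [32.3, 32.7, 33.5] 32.8
6 [31.8, 32.3, 33.0] 32.4
9 [31.3, 31.9, 32.4] 31.9
12 [30.6, 31.4, 31.7] 31.2
15 [29.9, 30.8, 30.9] 30.5
18 [30.1, 30.9, 30.9] 30.6
21 [30.7, 31.6, 31.6] 31.3
24 [31.3, 32.2, 32.1] 31.9
27 [31.8, 32.7, 32.6] 32.4
30 [32.3, 33.1, 33.0] 32.8
33 [32.7, 33.6, 33.2] 33.2
36 [33.1, 34.1, 33.5] 33.6
39 [33.4, 34.4, 33.7] 33.8
42 [33.5, 34.6, 33.9] 34.0
45 [33.6, 34.7, 33.9] 34.1
48 [33.7, 34.8, 33.9] 34.1
51 [33.7, 34.7, 33.7] 34.0
54 [33.5, 34.6, 33.5] 33.9
57 [33.3, 34.3, 33.2] 33.6
hull centre ((598.3424682617188, 24.00104331970215), 17.389225006103516)
pivot guess [[ 0.59517947 -0.05857686  0.065     ]] knob [[0.50860159 0.09565658 0.093     ]]
```

Call:
jog_arm(targets="2.4 -1.7 0 -7; 4.8 -3.3 1 -14; 7.2 -4.9 2 -21; 9.55 -6.55 4 -28; 9.55 -6.55 5 -29", jaw=0.5)

```text
time: 0.57
position: [0.5049, 0.0989, 0.1331]
orientation: [-1.581, -2.708, 0.002]
contact_force: [0.1, 0.1, -0.9]
gripper_width: 0.683
gripper_force: 0.0
```

Call:
jog_arm(targets="0 0 0.5 0; 0 0 1 0; 0 0 1.5 0; 0 0 1.5 0; 0 0 1.5 0")

```text
time: 0.98
position: [0.5103, 0.0946, 0.1208]
orientation: [1.597, 2.705, 0.0]
contact_force: [0.5, 0.2, -0.1]
gripper_width: 0.5
gripper_force: 0.0
```

Run:
```python
from h import *
s=r.read_state();print(s['position'],s['orientation'])
p,d=r.snapshot('wrist');C=cam('wrist'); cv2.imwrite('pics/w1.png',p); 
v,u=np.mgrid[0:384,0:512]; o,D=ray(C,np.c_[u.ravel(),v.ravel()])
P=(o+D*d.reshape(-1,1)).reshape(384,512,3)
M=(abs(P[...,2]-.092)<.006)&(np.hypot(P[...,0]-.5087,P[...,1]-.0956)<.015)
print(M.sum(),P[M].mean(0)); q=P[M]; q=q[q[:,2]>.09]; print(len(q),(q.max(0)+q.min(0))/2,np.median(q[:,2]))
```

```text
[0.51032848 0.09464793 0.12076245] [1.59674293e+00 2.70497828e+00 2.48422284e-04]
205 [0.50707655 0.09724693 0.09301194]
185 [0.50778091 0.09646466 0.09279465] 0.09372107113596981
```

Call:
jog_arm(targets="0.2 -0.1 0.9 0; 0.2 -0.1 1.9 0; 0.2 -0.1 2.9 0; 0.2 -0.1 3.8 0; 0.2 -0.1 3.8 0")

```text
time: 1.45
position: [0.5051, 0.0967, 0.0795]
orientation: [-1.592, -2.703, 0.005]
contact_force: [-1.0, -0.8, -0.2]
gripper_width: 0.502
gripper_force: 0.0
```

Call:
jog_arm(targets="0.2 -0.1 0 0; 0.2 -0.1 0 0; 0.2 -0.1 0 0; 0.2 -0.1 0 0; 0.2 -0.1 0 0", jaw=0)

```text
time: 1.87
position: [0.5063, 0.0981, 0.0831]
orientation: [1.594, 2.706, 0.001]
contact_force: [-0.5, 0.1, -0.3]
gripper_width: 0.186
gripper_force: 0.0
```

Call:
jog_arm(targets="0 0 0 0; 0 0 0 0; -0.05 1.25 0 4; -0.2 2.5 0 8; -0.4 3.75 0 12")

```text
time: 2.28
position: [0.5409, 0.1129, 0.0827]
orientation: [1.873, 2.522, 0.0]
contact_force: [0.8, 0.8, 0.4]
gripper_width: 0.006
gripper_force: 0.0
```

```bash
cat > k.py <<'E'
from h import *
import sys
s=r.read_state();print(s['position'],s['orientation'],s['contact_force'])
p,d=r.snapshot('wrist');C=cam('wrist'); cv2.imwrite(f'pics/{sys.argv[1]}.png',p); 
v,u=np.mgrid[0:384,0:512]; o,D=ray(C,np.c_[u.ravel(),v.ravel()])
P=(o+D*d.reshape(-1,1)).reshape(384,512,3); np.save('P.npy',P)
E
python3 k.py w2
```

```text
[0.54089239 0.11288653 0.08266944] [1.87311022e+00 2.52199010e+00 1.89496420e-04] [0.81769302 0.79614257 0.4339238 ]
```

View pics/w2.png

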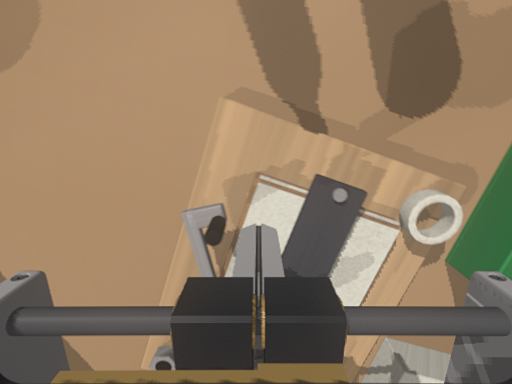

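Run:
```python
from h import *
P=np.load('P.npy'); p=cv2.imread('pics/w2.png')
w=P[205:250,200:235]; M=(w[...,2]>.085)&(w[...,2]<.1); q=w[M]; print(len(q),(q.max(0)+q.min(0))/2,q.mean(0),np.argwhere(M).mean(0)[::-1]+[200,205])
print(onz(cam('wrist'),[[213,225],[219,232]],.093))
w=P[220:275,235:285]; print('tips region z',np.nanpercentile(w[...,2],[1,10,50,90,99]))
C=cam('wrist')
print('TCP pixel',proj(C,[r.read_state()['position'],[.508,.0965,.093]]))
```

```text
289 [0.5105092  0.09731959 0.0901252 ] [0.51044887 0.09848687 0.09282906] [212.52249135 235.99307958]
[[0.50860427 0.10749901 0.093     ]
 [0.51437763 0.10320334 0.093     ]]
tips region z [0.02330653 0.03898272 0.13662084 0.16290569 0.16766692]
TCP pixel [[259.48798263 225.14461795]
 [208.77333002 237.51393584]]
```

Run:
```python
from h import *
P=np.load('P.npy')
for v in range(216,260,4): print(v,[tuple((P[v,u]*1000).round().astype(int)) for u in (244,250,256,262,268,275)])
c=cv2.imread('pics/w2.png')[185:285,185:305]; cv2.imwrite('pics/w2c.png',cv2.resize(c,None,fx=5,fy=5,interpolation=cv2.INTER_CUBIC))
```

```text
216 [(np.int64(533), np.int64(99), np.int64(36)), (np.int64(538), np.int64(102), np.int64(40)), (np.int64(543), np.int64(104), np.int64(39)), (np.int64(549), np.int64(106), np.int64(39)), (np.int64(555), np.int64(107), np.int64(38)), (np.int64(561), np.int64(109), np.int64(39))]
220 [(np.int64(534), np.int64(96), np.int64(38)), (np.int64(539), np.int64(98), np.int64(39)), (np.int64(545), np.int64(100), np.int64(39)), (np.int64(550), np.int64(102), np.int64(40)), (np.int64(556), np.int64(103), np.int64(39)), (np.int64(562), np.int64(105), np.int64(40))]
224 [(np.int64(535), np.int64(93), np.int64(40)), (np.int64(540), np.int64(94), np.int64(39)), (np.int64(538), np.int64(123), np.int64(105)), (np.int64(542), np.int64(124), np.int64(105)), (np.int64(557), np.int64(99), np.int64(40)), (np.int64(563), np.int64(101), np.int64(40))]
228 [(np.int64(530), np.int64(120), np.int64(112)), (np.int64(534), np.int64(121), np.int64(111)), (np.int64(538), np.int64(122), np.int64(110)), (np.int64(542), np.int64(123), np.int64(111)), (np.int64(546), np.int64(125), np.int64(112)), (np.int64(565), np.in
[... 1332 characters left out ...]
, np.int64(123), np.int64(140)), (np.int64(545), np.int64(124), np.int64(140)), (np.int64(549), np.int64(126), np.int64(141))]
252 [(np.int64(532), np.int64(121), np.int64(146)), (np.int64(535), np.int64(122), np.int64(146)), (np.int64(539), np.int64(121), np.int64(143)), (np.int64(542), np.int64(124), np.int64(146)), (np.int64(545), np.int64(124), np.int64(145)), (np.int64(548), np.int64(126), np.int64(146))]
256 [(np.int64(532), np.int64(121), np.int64(150)), (np.int64(535), np.int64(122), np.int64(150)), (np.int64(539), np.int64(121), np.int64(147)), (np.int64(542), np.int64(123), np.int64(150)), (np.int64(545), np.int64(124), np.int64(149)), (np.int64(548), np.int64(126), np.int64(151))]
```

View pics/w2c.png

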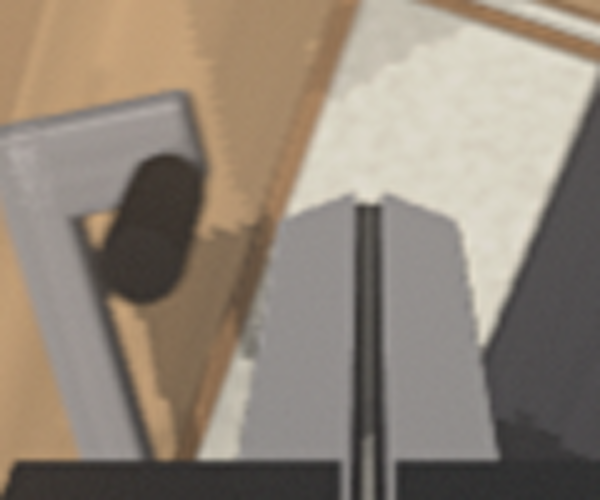

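Run:
```python
from h import *
s=r.read_state()['position'];print(s)
for n in ('scene','side'):
    p,d=r.snapshot(n);C=cam(n);cv2.imwrite(f'pics/{n}2.png',p)
    v,u=np.mgrid[0:384,0:512]; o,D=ray(C,np.c_[u.ravel(),v.ravel()])
    P=(o+D*d.reshape(-1,1))
    for a in (.02,):
        M=np.hypot(P[:,0]-s[0],P[:,1]-s[1])<a
        print(n,M.sum(),np.histogram(P[M,2],np.arange(.03,.2,.01)))
    q=proj(C,[s,s-[0,0,.019],s+[0,0,.02]]);print(q)
    x,y=q[0].astype(int); c=p[max(y-60,0):y+60,x-80:x+80]; cv2.imwrite(f'pics/{n}2c.png',cv2.resize(c,None,fx=4,fy=4,interpolation=cv2.INTER_CUBIC))
P=(lambda C,d:(lambda o,D:o+D*d.reshape(-1,1))(*ray(C,np.c_[u.ravel(),v.ravel()])))
```

```text
[0.54362599 0.11345346 0.0831711 ]
scene 488 (array([54, 31,  0,  0,  0,  0,  1,  5, 19, 24, 22, 26, 22, 27, 24,  4]), array([0.03, 0.04, 0.05, 0.06, 0.07, 0.08, 0.09, 0.1 , 0.11, 0.12, 0.13,
       0.14, 0.15, 0.16, 0.17, 0.18, 0.19]))
[[313.72292716 155.07368955]
 [313.03173649 159.20547809]
 [314.46539848 150.63421224]]
side 350 (array([68, 11,  0,  0,  0,  0,  1,  8, 20, 23, 26, 20, 22, 25, 22, 20]), array([0.03, 0.04, 0.05, 0.06, 0.07, 0.08, 0.09, 0.1 , 0.11, 0.12, 0.13,
       0.14, 0.15, 0.16, 0.17, 0.18, 0.19]))
[[227.36675006 224.51796841]
 [227.45687008 229.1953133 ]
 [227.27094499 219.5254329 ]]
```

View pics/scene2c.png

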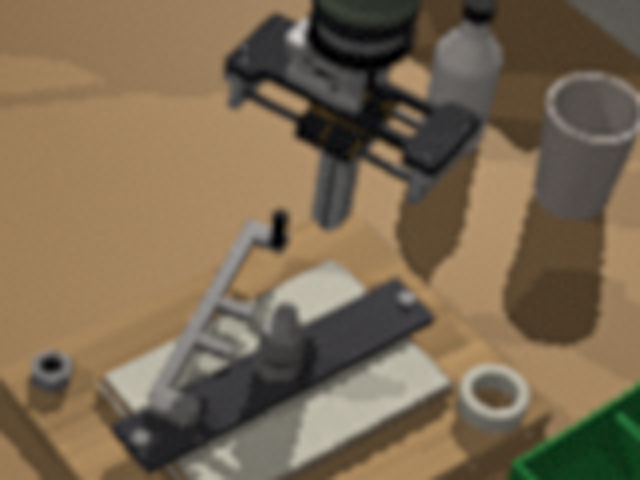

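Run:
```python
from h import *
import h
# wrist0 camera pose as printed
K,dd,_,_=cam('wrist')
C=(K,dd,cv2.Rodrigues(np.array([-0.29148833,0.00276861,0.00034362]))[0],np.array([0.57357876,0.08460343,0.38439029]))
v,u=np.mgrid[0:384,0:512]; o,D=ray(C,np.c_[u.ravel(),v.ravel()])
P=(o+D*np.load('wrist0.npy').reshape(-1,1)).reshape(384,512,3)
for sl in ((slice(215,240),slice(150,215)),(slice(215,240),slice(310,365))):
    w=P[sl].reshape(-1,3); w=w[(w[:,2]>.12)]; i=np.argsort(w[:,2])[:12]; print('tip open, TCP .1844:',w[i].round(4)[::3])
for n in('scene','side'):
    C=cam(n); o,D=ray(C,np.c_[u.ravel(),v.ravel()]); w=o+D*np.load(n+'0.npy').reshape(-1,1)
    M=(np.abs(w[:,1])<.015)&(abs(w[:,0]-.574)<.07)&(w[:,2]>.12); print(n,np.sort(w[M,2])[:15].round(3))
```

```text
tip open, TCP .1844: [[ 0.5239  0.0096  0.2057]
 [ 0.5261 -0.0012  0.2061]
 [ 0.5233  0.0098  0.2063]
 [ 0.5261  0.0084  0.2065]]
tip open, TCP .1844: [[0.623  0.0092 0.2046]
 [0.6219 0.0098 0.206 ]
 [0.6201 0.0045 0.2063]
 [0.6205 0.0071 0.2068]]
scene [0.206 0.207 0.207 0.207 0.208 0.208 0.208 0.208 0.209 0.209 0.209 0.21
 0.21  0.21  0.21 ]
side [0.201 0.205 0.206 0.207 0.208 0.208 0.209 0.21  0.21  0.211 0.212 0.212
 0.213 0.213 0.213]
```

Call:
jog_arm(targets="-0.2 -1.3 0 -6; -0.6 -2.6 0 -12; -0.6 -3.85 0 -12; -0.6 -3.85 0 -12; -0.6 -3.85 0 -12", jaw=0.5)

```text
time: 2.85
position: [0.5047, 0.0955, 0.0825]
orientation: [-1.594, -2.707, 0.0]
contact_force: [0.6, 0.2, -0.8]
gripper_width: 0.321
gripper_force: 0.0
```

Call:
jog_arm(targets="0 0 0 0; 0 0 1 0; 0 0 2 0; 0 0 3 0; 0 0 4 0")

```text
time: 3.27
position: [0.505, 0.0958, 0.0408]
orientation: [-1.593, -2.706, 0.001]
contact_force: [-0.0, -0.3, -0.6]
gripper_width: 0.501
gripper_force: 0.0
```

Call:
jog_arm(targets="0 0 0 0; 0 0 0 0; 0 0 0 0; 0 0 0 0; 0 0 0 0", jaw=0)

```text
time: 3.68
position: [0.5056, 0.0958, 0.0423]
orientation: [1.595, 2.707, 0.001]
contact_force: [2.2, 0.4, -0.5]
gripper_width: 0.183
gripper_force: 0.3
```

Call:
jog_arm(targets="0 0 0 0; 0 0 0 0; -0.05 1.25 0 4; -0.2 2.5 0 8; -0.4 3.75 0 12")

```text
time: 4.1
position: [0.5396, 0.1111, 0.0424]
orientation: [-1.872, -2.52, 0.0]
contact_force: [-1.7, 0.3, 0.4]
gripper_width: 0.144
gripper_force: 30.0
```

Call:
jog_arm(targets="-0.05 1.25 0 4; -0.2 2.5 0 8; -0.4 3.75 0 12; -0.7 4.95 0 16; -0.7 4.95 0 16")

```text
time: 4.52
position: [0.5915, 0.1202, 0.0424]
orientation: [-2.204, -2.237, -0.006]
contact_force: [1.1, 4.5, 1.2]
gripper_width: 0.141
gripper_force: 30.0
```

Call:
jog_arm(targets="0 0.3 0 1; 0 0.6 0 2; 0 0.75 0 2.5; 0 0.75 0 2.5; 0 0.75 0 2.5")

```text
time: 4.93
position: [0.5972, 0.1202, 0.0425]
orientation: [-2.249, -2.191, -0.004]
contact_force: [2.1, 4.8, -1.5]
gripper_width: 0.143
gripper_force: 30.0
```

Call:
jog_arm(targets="-0.05 0.2 0 0.5; -0.05 0.3 0 1; -0.05 0.4 0 1; -0.05 0.5 0 1.5; -0.05 0.5 0 1.5")

```text
time: 5.35
position: [0.6019, 0.1201, 0.0425]
orientation: [-2.277, -2.161, -0.004]
contact_force: [0.4, 7.1, -0.2]
gripper_width: 0.143
gripper_force: 30.0
```

Call:
jog_arm(targets="-0.05 0.1 0 0; -0.05 0.2 0 0; -0.05 0.3 0 0; -0.05 0.4 0 0; -0.05 0.4 0 0")

```text
time: 5.77
position: [0.6056, 0.12, 0.0425]
orientation: [-2.276, -2.16, -0.005]
contact_force: [-0.5, 8.2, -0.3]
gripper_width: 0.143
gripper_force: 30.0
```

Call:
jog_arm(targets="0.05 0.1 0 0; 0.1 0.2 0 0; 0.1 0.3 0 0; 0.1 0.3 0 0; 0.1 0.3 0 0")

```text
time: 6.18
position: [0.6072, 0.1199, 0.0424]
orientation: [-2.275, -2.159, 0.001]
contact_force: [-4.2, 4.6, 2.3]
gripper_width: 0.145
gripper_force: 30.0
```

```bash
python3 k.py w3
python3 - <<'E'
import cv2
c=cv2.imread('pics/w3.png'); cv2.imwrite('pics/w3b.png',cv2.resize(c,(800,600),interpolation=cv2.INTER_CUBIC))
E
```

```text
[0.60715342 0.11990439 0.04241095] [-2.27521176e+00 -2.15928529e+00  8.12002320e-04] [-4.24020711  4.6461915   2.29156665]
```

View pics/w3b.png

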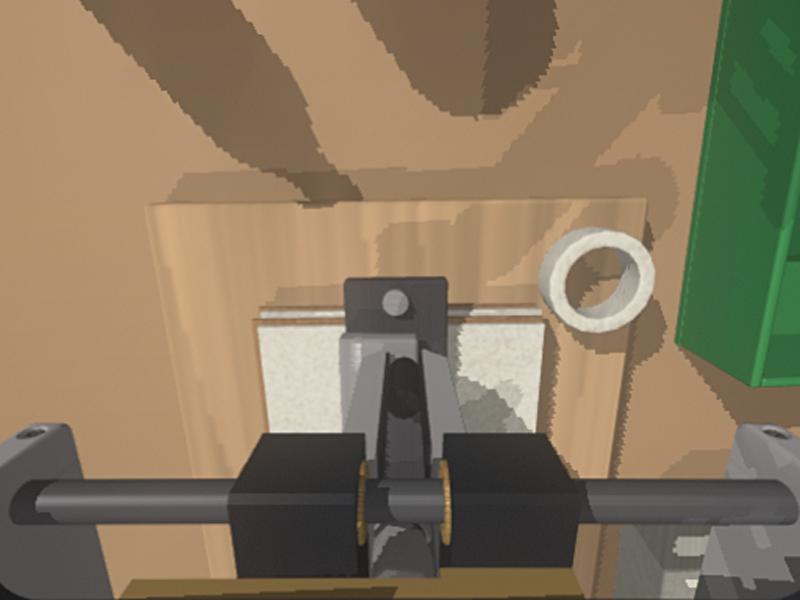

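The knob is gripped at about (405,385) and the fork arm lies over the bar. Resistance along x has just begun, so I'll push a little more to confirm the stop.

Call:
jog_arm(targets="0.05 0.1 0 0; 0.05 0.2 0 0; 0.05 0.2 0 0; 0.05 0.2 0 0; 0.05 0.2 0 0")

```text
time: 6.65
position: [0.6076, 0.1199, 0.0424]
orientation: [-2.274, -2.158, 0.006]
contact_force: [-7.7, 3.8, 6.1]
gripper_width: 0.143
gripper_force: 30.0
```

Call:
jog_arm(targets="0 0 0 0; 0 0 0 0; 0 0 0 0; 0 0 -1 0; 0 0 -3 0", jaw=0.5)

```text
time: 7.07
position: [0.6088, 0.1176, 0.0704]
orientation: [-2.277, -2.16, 0.007]
contact_force: [-0.5, 0.1, 0.2]
gripper_width: 0.462
gripper_force: 0.0
```

Call:
jog_arm(targets="0 0 -3 0; -0.9 0 -6 -7; -2.5 0 -6 -14; -4 0 -6 -21; -4 0 -6 -28")

```text
time: 7.48
position: [0.6104, 0.0754, 0.1349]
orientation: [1.681, 2.649, 0.001]
contact_force: [0.0, 0.3, -0.4]
gripper_width: 0.5
gripper_force: 0.0
```

```bash
python3 k.py w4
python3 - <<'E'
from h import *
P=np.load('P.npy')
for n,lo,hi,c,rad in [('knob',.085,.1,(.605,.119),.014),('stud',.108,.122,(.5985,.024),.02),('nut2',.088,.1,(.5985,.024),.022)]:
    M=(P[...,2]>lo)&(P[...,2]<hi)&(np.hypot(P[...,0]-c[0],P[...,1]-c[1])<rad); q=P[M]
    if len(q): print(n,len(q),q.mean(0).round(4),((q.max(0)+q.min(0))/2).round(4))
E
```

```text
[0.61041662 0.07538283 0.13486837] [1.68075147e+00 2.64939384e+00 6.44256903e-04] [ 0.00645526  0.29307721 -0.35122031]
knob 197 [0.6043 0.1203 0.0925] [0.6048 0.1198 0.09  ]
stud 176 [0.6021 0.0274 0.1135] [0.6022 0.0261 0.1118]
nut2 267 [0.6039 0.0341 0.0946] [0.6034 0.0295 0.094 ]
```

Call:
jog_arm(targets="-1 -0.7 0 -7; -2 -1.4 0 -14; -3 -2.1 0 -21; -4.2 -2.9 0 -28; -4.2 -2.9 0 -35")

```text
time: 7.95
position: [0.6007, 0.0256, 0.1332]
orientation: [0.811, 3.034, -0.002]
contact_force: [0.6, 0.2, -0.3]
gripper_width: 0.504
gripper_force: 0.0
```

Call:
jog_arm(targets="0 0 0 -7; 0 0 0 -14; 0 0 0 -21; 0 0 0 -28; 0 0 0 -35")

```text
time: 8.37
position: [0.6009, 0.0278, 0.1332]
orientation: [-0.142, 3.137, -0.0]
contact_force: [-0.0, -0.5, 0.0]
gripper_width: 0.5
gripper_force: 0.0
```

Call:
jog_arm(targets="0 0 0 -7; 0 0 0 -14; 0 0 0 -21; 0 0 0 -28; 0 0 0 -35")

```text
time: 8.78
position: [0.6009, 0.0279, 0.1332]
orientation: [-1.079, 2.95, -0.001]
contact_force: [0.1, -0.5, -0.4]
gripper_width: 0.499
gripper_force: 0.0
```

Call:
jog_arm(targets="0 0 0 -3; 0 0 0 -6; 0 0 0 -6; 0 0 0 -6; 0 0 0 -6")

```text
time: 9.2
position: [0.6007, 0.0279, 0.1329]
orientation: [-1.224, 2.893, -0.0]
contact_force: [0.2, -0.5, -0.4]
gripper_width: 0.499
gripper_force: 0.0
```

```bash
python3 k.py w5
python3 - <<'E'
from h import *
P=np.load('P.npy'); s=r.read_state(); R=cv2.Rodrigues(s['orientation'])[0]; print('joints',s['joints'].round(3),'tool y angle',np.degrees(np.arctan2(R[1,1],R[0,1])),'tool x',R[:,0].round(3),s['position'])
for n,lo,hi,c,rad in [('stud',.108,.122,(.6,.025),.02),('nut2',.088,.1,(.6,.025),.022)]:
    M=(P[...,2]>lo)&(P[...,2]<hi)&(np.hypot(P[...,0]-c[0],P[...,1]-c[1])<rad); q=P[M]
    if len(q): print(n,len(q),q.mean(0).round(4),((q.max(0)+q.min(0))/2).round(4))
H=cv2.convexHull((q[:,:2]*1000).astype(np.float32)).reshape(-1,2)
for a in range(0,60,4):
    print(a,[round(float(np.ptp(H@[np.cos(t),np.sin(t)])),1) for t in np.radians([a,a+60,a+120])])
E
```

```text
[0.60073544 0.02794522 0.13288945] [-1.22443554e+00  2.89265336e+00 -4.55810243e-04] [ 0.20129394 -0.52177788 -0.39349731]
joints [-0.097  0.307  1.529 -0.     1.305 -2.469] tool y angle 135.9083048772012 tool x [-0.696 -0.718 -0.   ] [0.60063952 0.02791727 0.13279028]
stud 389 [0.5976 0.0234 0.1141] [0.5981 0.024  0.1122]
nut2 492 [0.5941 0.0201 0.0953] [0.5983 0.0243 0.0939]
0 [33.3, 31.2, 33.6]
4 [32.7, 31.2, 32.9]
8 [32.0, 31.0, 32.1]
12 [31.2, 30.7, 31.1]
16 [30.4, 30.4, 30.0]
20 [30.4, 31.1, 30.8]
24 [30.5, 32.1, 31.7]
28 [30.5, 32.9, 32.3]
32 [30.3, 33.6, 32.9]
36 [30.0, 34.1, 33.3]
40 [29.6, 34.4, 33.7]
44 [29.8, 34.6, 34.0]
48 [30.3, 34.6, 34.0]
52 [30.8, 34.4, 34.0]
56 [31.1, 34.1, 33.7]
```

Run:
```python
from h import *
v,u=np.mgrid[0:384,0:512]
def cl(n,d):
    C=cam(n); o,D=ray(C,np.c_[u.ravel(),v.ravel()]); return o+D*d.reshape(-1,1)
def rep(t,W,c,lo,hi,rad):
    M=(W[:,2]>lo)&(W[:,2]<hi)&(np.hypot(W[:,0]-c[0],W[:,1]-c[1])<rad); q=W[M]
    if len(q): print(t,len(q),((q.max(0)+q.min(0))/2).round(4),q.mean(0).round(4),np.ptp(q,0).round(3))
for n in('scene','side','wrist'):
    p,d=r.snapshot(n); W=cl(n,d); cv2.imwrite(f'pics/{n}6.png',p)
    rep(n+' knob',W,(.603,.119),.07,.1,.016)
    rep(n+' stud',W,(.5985,.024),.1,.12,.022)
    rep(n+' fingers',W,(.6,.028),.155,.19,.06)
    if n!='wrist':
        W=cl(n,np.load(n+'0.npy')); rep(n+' stud at start',W,(.5985,.024),.1,.12,.022); rep(n+' nut2 start',W,(.5985,.024),.075,.093,.025);rep(n+' knob start',W,(.509,.096),.07,.1,.016)
```

```text
scene knob 34 [0.608  0.1202 0.0835] [0.6086 0.1187 0.0858] [0.013 0.015 0.025]
scene stud 45 [0.6016 0.0235 0.1093] [0.6026 0.0232 0.1114] [0.02  0.021 0.018]
scene fingers 44 [0.6251 0.0073 0.1748] [0.626  0.0064 0.1762] [0.015 0.014 0.028]
scene stud at start 46 [0.6019 0.0254 0.1101] [0.6022 0.0237 0.1105] [0.019 0.018 0.019]
scene nut2 start 45 [0.604  0.0239 0.084 ] [0.6071 0.0203 0.0848] [0.029 0.031 0.017]
scene knob start 32 [0.5097 0.0967 0.0829] [0.5111 0.0962 0.0866] [0.015 0.014 0.024]
side knob 36 [0.6056 0.1196 0.0823] [0.6055 0.1211 0.0841] [0.018 0.021 0.024]
side stud 30 [0.5951 0.0278 0.1096] [0.5971 0.028  0.1098] [0.023 0.019 0.019]
side fingers 87 [0.5981 0.035  0.1719] [0.5932 0.0391 0.1726] [0.062 0.052 0.033]
side stud at start 27 [0.597  0.027  0.1076] [0.5977 0.0275 0.1101] [0.019 0.021 0.015]
side nut2 start 37 [0.5982 0.0313 0.0845] [0.5948 0.0351 0.085 ] [0.029 0.023 0.017]
side knob start 30 [0.5074 0.0982 0.0829] [0.5066 0.0995 0.0852] [0.013 0.02  0.022]
wrist stud 442 [0.5985 0.0241 0.1085] [0.5971 0.0229 0.113 ] [0.02  0.019 0.015]
wrist fingers 1204 [0.5945 0.0239 0.1725] [0.5947 0.0238 0.1748] [0.054 0.054 0.035]
```

Call:
jog_arm(targets="0.35 -0.1 0 0; 0.35 -0.1 1.5 0; 0.35 -0.1 3 0; 0.35 -0.1 4.5 0; 0.35 -0.1 6 0")

```text
time: 9.82
position: [0.5988, 0.0244, 0.0721]
orientation: [-1.227, 2.892, -0.0]
contact_force: [-0.1, 0.5, 0.0]
gripper_width: 0.498
gripper_force: 0.0
```

Call:
jog_arm(targets="0 0 0.6 0; 0 0 1.2 0; 0 0 1.8 0; 0 0 2.4 0; 0 0 2.4 0")

```text
time: 10.23
position: [0.5982, 0.0248, 0.0477]
orientation: [1.227, -2.891, -0.001]
contact_force: [-0.7, 0.5, 0.4]
gripper_width: 0.494
gripper_force: 0.0
```

Call:
jog_arm(targets="0 0 0 0; 0 0 0 0; 0 0 0 0; 0 0 0 0; 0 0 0 0", jaw=0)

```text
time: 10.65
position: [0.6001, 0.024, 0.0494]
orientation: [-1.227, 2.89, -0.003]
contact_force: [2.0, -3.0, 0.3]
gripper_width: 0.318
gripper_force: 30.0
```

```bash
python3 -c "
from h import *
s=r.read_state();[print(k,np.round(s[k],3)) for k in ('position','contact_force','torque','gripper_width','gripper_force','joints')]"
```

```text
position [0.6   0.024 0.049]
contact_force [ 2.008 -3.047  0.342]
torque [-0.287 -0.422 -0.002]
gripper_width 0.318
gripper_force 29.994
joints [-1.040e-01  3.980e-01  1.596e+00 -1.000e-03  1.145e+00 -2.477e+00]
```

Call:
jog_arm(targets="0 0 0.01 7; 0 0 0.02 14; 0 0 0.035 21; 0 0 0.05 28; 0 0 0.06 35")

```text
time: 11.07
position: [0.6003, 0.0237, 0.0488]
orientation: [-0.292, 3.125, -0.003]
contact_force: [2.9, -3.5, 0.4]
gripper_width: 0.319
gripper_force: 30.0
```

```bash
cat > st.py <<'E'
from h import *
s=r.read_state();R=cv2.Rodrigues(s['orientation'])[0]
print('ang',np.degrees(np.arctan2(R[1,1],R[0,1])).round(1),'j6',s['joints'][5].round(3),*[f"{k} {np.round(s[k],3)}" for k in ('position','contact_force','torque','gripper_width','gripper_force')],sep='\n')
E
python3 st.py
```

```text
ang
100.7
j6
-1.86
position [0.6   0.024 0.049]
contact_force [ 2.936 -3.497  0.45 ]
torque [-0.396 -0.508  0.056]
gripper_width 0.319
gripper_force 29.991
```

Call:
jog_arm(targets="0 0 0.01 7; 0 0 0.02 14; 0 0 0.035 21; 0 0 0.05 28; 0 0 0.06 35")

```text
time: 11.48
position: [0.6003, 0.0235, 0.0482]
orientation: [0.662, 3.068, -0.002]
contact_force: [2.1, -4.0, 0.2]
gripper_width: 0.316
gripper_force: 30.0
```

Call:
jog_arm(targets="0 0 0.01 7; 0 0 0.02 14; 0 0 0.035 21; 0 0 0.05 28; 0 0 0.06 35")

```text
time: 11.9
position: [0.6001, 0.0232, 0.0476]
orientation: [1.553, 2.727, -0.001]
contact_force: [1.9, -3.4, -0.6]
gripper_width: 0.317
gripper_force: 30.0
```

```bash
python3 st.py
```

```text
ang
30.7
j6
-0.638
position [0.6   0.023 0.048]
contact_force [ 1.946 -3.394 -0.602]
torque [-0.812 -0.379  0.087]
gripper_width 0.317
gripper_force 29.99
```

Call:
jog_arm(targets="0 0 0.01 7; 0 0 0.02 14; 0 0 0.035 21; 0 0 0.05 28; 0 0 0.06 35")

```text
time: 12.32
position: [0.5998, 0.0232, 0.047]
orientation: [2.301, 2.134, -0.0]
contact_force: [0.4, -3.4, 0.7]
gripper_width: 0.318
gripper_force: 30.0
```

```bash
python3 st.py
```

```text
ang
-4.3
j6
-0.027
position [0.6   0.023 0.047]
contact_force [ 0.43  -3.39   0.735]
torque [-0.867 -0.265  0.029]
gripper_width 0.318
gripper_force 29.99
```

Call:
jog_arm(targets="0 0 0.01 7; 0 0 0.02 14; 0 0 0.035 21; 0 0 0.05 28; 0 0 0.06 35")

```text
time: 12.73
position: [0.5996, 0.0232, 0.0465]
orientation: [2.837, 1.343, 0.001]
contact_force: [0.3, -4.8, 1.3]
gripper_width: 0.317
gripper_force: 30.0
```

```bash
python3 st.py
```

```text
ang
-39.3
j6
0.583
position [0.6   0.023 0.046]
contact_force [ 0.327 -4.778  1.281]
torque [-0.786 -0.106  0.065]
gripper_width 0.317
gripper_force 29.992
```

Call:
jog_arm(targets="0 0 0.01 5; 0 0 0.02 10; 0 0 0.025 15; 0 0 0.035 20; 0 0 0.035 20")

```text
time: 13.15
position: [0.5995, 0.0233, 0.0462]
orientation: [3.025, 0.837, 0.001]
contact_force: [0.3, -4.3, 3.3]
gripper_width: 0.314
gripper_force: 30.0
```

```bash
python3 st.py
```

```text
ang
-59.1
j6
0.928
position [0.599 0.023 0.046]
contact_force [ 0.269 -4.345  3.321]
torque [-0.943  0.056  0.074]
gripper_width 0.314
gripper_force 29.999
```

Call:
jog_arm(targets="0 0 0.01 5; 0 0 0.02 10; 0 0 0.025 15; 0 0 0.035 20; 0 0 0.035 20")

```text
time: 13.57
position: [0.5994, 0.0235, 0.046]
orientation: [3.125, 0.303, 0.002]
contact_force: [0.2, -5.4, 5.9]
gripper_width: 0.318
gripper_force: 30.0
```

```bash
python3 st.py
```

```text
ang
-78.9
j6
1.275
position [0.599 0.023 0.046]
contact_force [ 0.234 -5.411  5.91 ]
torque [-1.066  0.265  0.282]
gripper_width 0.318
gripper_force 30.016
```

Call:
jog_arm(targets="0 0 0 2; 0 0 0 4; 0 0 0 6; 0 0 0 6; 0 0 0 6")

```text
time: 13.98
position: [0.5994, 0.0235, 0.046]
orientation: [3.136, 0.145, 0.002]
contact_force: [-0.9, -5.5, 4.4]
gripper_width: 0.317
gripper_force: 30.0
```

```bash
cat > avg.py <<'E'
from h import *
t=[]
for _ in range(6):
    s=r.read_state(); t.append(np.r_[s['torque'],s['contact_force']]); r.snapshot('side')
print(np.mean(t,0).round(3),np.array(t)[:,2].round(3),s['time'],s['gripper_width'])
E
python3 avg.py; python3 st.py
```

```text
[-1.01   0.283  0.251 -0.594 -5.112  5.282] [0.233 0.268 0.249 0.248 0.271 0.237] 14.2333 0.3160340501576463
ang
-84.7
j6
1.376
position [0.599 0.024 0.046]
contact_force [-0.612 -5.667  5.146]
torque [-1.001  0.342  0.291]
gripper_width 0.313
gripper_force 30.021
```

Call:
jog_arm(targets="0 0 0 2; 0 0 0 4; 0 0 0 6; 0 0 0 8; 0 0 0 8")

```text
time: 14.7
position: [0.5994, 0.0236, 0.0459]
orientation: [3.139, -0.076, 0.002]
contact_force: [-1.1, -4.7, 5.2]
gripper_width: 0.313
gripper_force: 30.0
```

```bash
python3 avg.py; python3 st.py
```

```text
[-0.961  0.264  0.29  -0.853 -5.27   5.016] [0.297 0.302 0.238 0.295 0.296 0.312] 14.95 0.31986378696247414
ang
-92.7
j6
1.515
position [0.599 0.024 0.046]
contact_force [-0.25  -5.72   3.638]
torque [-0.963  0.278  0.314]
gripper_width 0.317
gripper_force 30.031
```

Call:
jog_arm(targets="0 0 0 4; 0 0 0 8; 0 0 0 12; 0 0 0 16; 0 0 0 16")

```text
time: 15.42
position: [0.5994, 0.0237, 0.0457]
orientation: [3.098, -0.513, 0.002]
contact_force: [0.1, -6.0, 5.3]
gripper_width: 0.321
gripper_force: 30.1
```

```bash
python3 avg.py; python3 st.py
```

```text
[-0.958  0.23   0.376 -0.16  -5.621  4.552] [0.358 0.354 0.442 0.369 0.372 0.358] 15.6667 0.3179129321695419
ang
-108.7
j6
1.794
position [0.599 0.024 0.046]
contact_force [-1.246 -6.155  4.653]
torque [-1.02   0.231  0.369]
gripper_width 0.314
gripper_force 30.05
```

Call:
jog_arm(targets="0 0 0 3; 0 0 0 6; 0 0 0 9; 0 0 0 9; 0 0 0 9")

```text
time: 16.13
position: [0.5994, 0.0238, 0.0456]
orientation: [3.049, -0.751, 0.002]
contact_force: [1.1, -4.9, 4.1]
gripper_width: 0.318
gripper_force: 30.1
```

```bash
python3 avg.py; python3 st.py
```

```text
[-0.88   0.166  0.36   0.057 -4.732  4.056] [0.432 0.324 0.356 0.33  0.363 0.354] 16.3833 0.3133441745579495
ang
-117.7
j6
1.951
position [0.599 0.024 0.046]
contact_force [-0.988 -5.114  4.837]
torque [-0.909  0.144  0.35 ]
gripper_width 0.316
gripper_force 30.051
```

```bash
python3 - <<'E'
from h import *
v,u=np.mgrid[0:384,0:512]
for n in('scene','side'):
    p,d=r.snapshot(n); C=cam(n); o,D=ray(C,np.c_[u.ravel(),v.ravel()]); W=o+D*d.reshape(-1,1)
    M=(W[:,2]>.07)&(W[:,2]<.1)&(np.hypot(W[:,0]-.606,W[:,1]-.119)<.016);q=W[M]
    print(n,len(q),((q.max(0)+q.min(0))/2).round(4),q.mean(0).round(4))
E
python3 avg.py; python3 avg.py
```

```text
scene 32 [0.6082 0.1189 0.0853] [0.6092 0.1183 0.0858]
side 35 [0.6048 0.1195 0.0836] [0.6058 0.1217 0.0836]
[-0.909  0.166  0.395 -0.471 -4.474  4.077] [0.328 0.447 0.376 0.403 0.413 0.401] 16.7833 0.3171548612220787
[-0.907  0.189  0.385  0.215 -5.315  4.229] [0.362 0.391 0.403 0.354 0.384 0.414] 17.0833 0.3171760772034989
```

Call:
jog_arm(targets="0 0 0 2; 0 0 0 4; 0 0 0 6; 0 0 0 7; 0 0 0 7")

```text
time: 17.55
position: [0.5994, 0.0238, 0.0456]
orientation: [2.997, -0.937, 0.003]
contact_force: [-0.6, -5.1, 4.0]
gripper_width: 0.315
gripper_force: 30.1
```

```bash
python3 avg.py; python3 avg.py
```

```text
[-0.897  0.147  0.451 -0.326 -5.111  4.314] [0.476 0.467 0.422 0.389 0.452 0.503] 17.8 0.3191374007697313
[-0.889  0.138  0.442 -0.18  -5.123  4.16 ] [0.426 0.439 0.404 0.439 0.474 0.471] 18.1 0.31610327643498487
```

Call:
jog_arm(targets="0 0 0 0; 0 0 0 0; 0 0 0 0; 0 0 0 0; 0 0 0 0", jaw=0.55)

```text
time: 18.57
position: [0.5981, 0.0255, 0.0442]
orientation: [-2.996, 0.943, 0.002]
contact_force: [0.4, 0.2, -0.6]
gripper_width: 0.551
gripper_force: 0.0
```

Call:
jog_arm(targets="0 0 -1 0; 0 0 -3 0; 0 0 -6 0; 0 0 -9 0; 0 0 -12 0")

```text
time: 18.98
position: [0.5985, 0.0251, 0.1665]
orientation: [-2.996, 0.944, 0.001]
contact_force: [0.9, 0.7, 0.1]
gripper_width: 0.548
gripper_force: 0.0
```

Call:
jog_arm(targets="0 0 0 0; 0 0 0 0; 0 0 0 0; 0 0 0 0; 0 0 0 0")

```text
time: 19.4
position: [0.5973, 0.0249, 0.1628]
orientation: [2.996, -0.944, -0.006]
contact_force: [0.2, -1.0, -0.7]
gripper_width: 0.551
gripper_force: 0.0
```

```bash
python3 k.py w7; python3 st.py
python3 - <<'E'
from h import *
P=np.load('P.npy'); C=cam('wrist')
for n,lo,hi,c,rad in [('knob',.085,.1,(.605,.119),.016),('stud',.108,.122,(.5985,.024),.02),('nut2',.086,.098,(.5985,.024),.022)]:
    M=(P[...,2]>lo)&(P[...,2]<hi)&(np.hypot(P[...,0]-c[0],P[...,1]-c[1])<rad); q=P[M]
    if len(q): print(n,len(q),((q.max(0)+q.min(0))/2).round(4),np.median(q[:,2]).round(4))
u,v=proj(C,[[.5985,.03,.06]])[0].astype(int); print(u,v)
p=cv2.imread('pics/w7.png'); c=p[max(v-90,0):v+90,max(u-110,0):u+110]
cv2.imwrite('pics/w7c.png',cv2.resize(c,None,fx=3.3,fy=3.3,interpolation=cv2.INTER_CUBIC))
E
```

```text
[0.59730525 0.02492925 0.16278099] [ 2.99557389 -0.94438203 -0.00615662] [ 0.22877771 -1.01747393 -0.73651985]
ang
-125.0
j6
2.079
position [0.597 0.025 0.163]
contact_force [0.172 0.027 0.048]
torque [0.089 0.084 0.051]
gripper_width 0.547
gripper_force 0.0
knob 154 [0.606  0.1178 0.0905] 0.0933
stud 313 [0.5984 0.0237 0.1129] 0.1147
nut2 373 [0.5997 0.0234 0.0919] 0.0921
253 190
```

View pics/w7c.png

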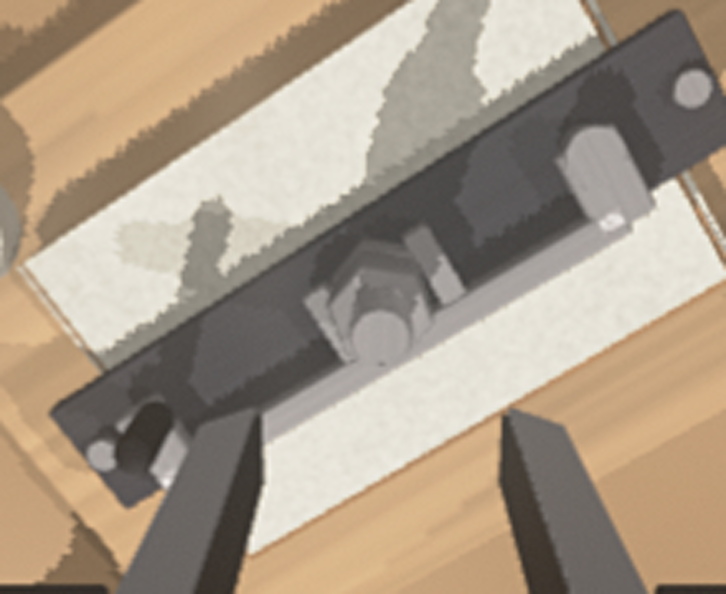

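The view shows the fork lying parallel to the bar, with its prongs (325,325) and (435,265) on either side of the lower nut. The upper nut's top is at about 92 mm, so it is down on the washer, and the gripper is clear. I'm handing the job in.

```bash
python3 -c "
from plant import r
print(r.close_job())"
```

```text
the job is handed in; nothing more can be done
None
```

I swung the fork home onto the lower nut and tightened the upper nut against it to about 0.44 N m as measured at the wrist. The fork was left on and the gripper clear, and I handed the job in at about 19.5 s; no pass or fail result came back.

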